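# Move a tacky offcut to the drying rack with sprung tongs

### The job

The pine offcut lying on the bench is freshly varnished, so neither the gripper nor the arm may touch it: pick up the sprung wooden tongs, squeeze them on the offcut's long sides and lift it over to the drying rack. Set it down gently, without dropping it, so that it lies level across both rails with its length square to them, on a free stretch of the rack; do not touch or shift the offcut already drying there, and do not knock over the glue bottle. Then ease the tongs open and lay them flat on the bench, clear of the rack.

Things in the scene. Friction and masses are not known exactly. Their poses are not given: they have to be found in the camera images.
- tongs_grip (a point): Sprung wooden tongs lying flat, black rubber jaws at the front: point midway between their two upright finger plates (hold them here, squeezing left and right), 14 mm above the underside; x to the jaws, y to the left arm, z up. Plates: 44 mm long, centred on this point, 28 mm tall from the underside; outer faces 49 mm apart at rest. Front ends 100 mm ahead of the point.
- tongs_jaws (a point): Point midway between the tongs' two rubber jaws, 85 mm ahead of tongs_grip, 14 mm above the underside; same axes. Jaw faces are 24 mm long, 26 mm tall from the underside. Jaw gap 65 mm at rest, 51 mm with the plates squeezed to 43 mm over their outer faces, 35 mm at 36 mm. Behind the jaws the arms bow out, with room for the near half of the offcut.
- tongs_left (a joint): Angle by which each arm of the tongs is squeezed in from rest, rad: 0 = sprung open (jaw gap 65 mm), 0.10 = jaw gap 35 mm, arms parallel; both arms move alike. The spring pushes each finger plate out with about 5 N at rest and 9 N at 0.10, so the tongs stay held in a half-closed gripper and open as it opens.
- offcut_mid (a point): The freshly varnished offcut: a plain pine block 35 x 72 x 28 mm (x, y, z), lying flat on the bench by itself, 10 to 30 cm to the right of the tongs; the point is its centre, own y along its 72 mm length, z up. About 0.05 kg. Grip it with the tongs across its 35 mm width.
- dry_mid (a point): A second, like offcut (35 x 72 x 28 mm) that already lies drying across the rack's rails; the point is its centre, own y along its length. It lies loose and is to be left alone.
- rack_top (a point): Drying rack, fixed on the bench at the robot's left: a board 90 x 250 mm, 12 mm thick, with two upright rails along its length. The point is the rack's centre at the height of the rails' top edges, 40 mm above the bench; own y runs along the rails, x across them. Rails are 240 mm long (y from -120 to +120 mm), 8 mm thick, their middles at x = -23 and +23 mm.
- tongs: The tongs' rear block (darker wood), to which both arms are hinged 65 mm behind tongs_grip. Origin: in the plane of the underside, 14 mm below tongs_grip; z up when they lie flat. The tongs are 190 mm long (rear end 89 mm behind tongs_grip), 92 mm wide at the front ends at rest, 0.12 kg.
- glue_bottle: Glue bottle, 62 mm across, 171 mm tall, pale yellow with a yellow spout, standing loose just beyond the tongs' jaws (the one nearest the tongs); origin at the centre of its foot, z up.
Mind the look-alikes: they are no part of the job. Leave any blue look-alike of the part that bears offcut_mid alone.

How it is judged:
By the outcome, as a careful person would: the job done as asked, in the order asked, and still so for the second after the job is handed in, with the robot touching nothing.
It also fails if it takes over 58 s, if anything falls off the work surface, if the arm or the gripper's body presses on something with over 40 N, if the wrist force passes 120 N, or if a joint passes its speed limit or range.

### The arm

A 7-joint arm with a two-finger parallel gripper is mounted at the origin on a cart in front of the work surface, level with it; the furniture and walls round the work are solid. World frame = base frame: x ahead of the robot, y to its left, z up, the work surface at z = 0. Lengths are in m, angles in rad, forces in N, time in s.
With the tool pointing down it reaches from about 0.425 to 0.875 m from the base axis. Payload 4.7 kg.
Tool frame: the origin (TCP) lies midway between the tips of the shut fingers; the grasp point (between the pads) lies 19 mm behind it (ctrl.grip_point_offset is the distance from the TCP to the grasp point, in m); z points along the fingers, y is the line along which they close (so a half turn about z gives the same grasp; the last joint's range is limited). The gripper opens to 87 mm and grips with 3 to 60 N. Pads are 19 mm wide; open, the fingers measure 117 mm over their backs; the gripper's body (75 mm by 190 mm) begins 51 mm behind the grasp point.
Start: joints at [-1.204, 0.321, -0.07, 1.45, 0.023, 1.371, -0.057], TCP at [0.225, 0.61, 0.223] pointing down, gripper open.
Joint ranges: [-2.86, 2.86], [-0.3, 2.09], [-1.38, 1.24], [0.06, 2.45], [-1.56, 4.7], [0.09, 2.05], [-2.69, 2.69]. Speed limits (rad/s): [2.57, 2.57, 3.14, 3.14, 3.14, 3.14, 3.14].

### API

Orientations are given as a rotation vector (axis times angle).
In Python, from bench import ctrl gives the robot as it stands. The module is installed in compiled form; this text tells all that it offers.
- The arm moves only by the shell command python3 -m handwheel 'ROWS' [OPENING] [FORCE]. ROWS is JSON, a list of rows, each an object of numbers: "x", "y", "z": the shift along the tool's x, y, z in m; "wx", "wy", "wz": the turn, a rotation vector about the tool's x, y, z in degrees. A call has 1 to 10 rows; each row is the pose to reach, as a shift and turn from the pose commanded when the call began, along the tool's axes at that moment; what a row does not reach only later rows make up. A row lasts 1/12 s, in which the tool goes at most 41.7 mm and 7.16 degrees, less where a joint would pass 70% of its speed; a pose out of reach is approached as far as the arm can. A call with a gripper value outside its range is refused whole. OPENING is the finger opening in m, from 0 to 0.087, set as the call begins (- or left out, the last holds). The fingers move at their own pace and stop on an object; FORCE is the grip in N (left out, the last holds). Time passes only in rows, so rows that repeat a pose let the fingers close. It gives the time, the measured TCP pose, the force, the opening and the grip force at its end, in the units of the state.
- ctrl.get_state(): the state, without advancing time (a new reading comes with each control period).
- ctrl.get_image(name): name is "scene" or "top"; returns a dict with "image" (400x640x3 uint8, red, green, blue), "K" (3x3 intrinsics, pixels), "k1" (the pictures are not rectified: a ray, as slopes to the right and down, at radius r is drawn at 1 + k1 r^2 times it, then the intrinsics apply), "world_to_cam" (4x4, takes a point from world to camera coordinates). Camera axes: x right, y down, z forward; pixel columns grow to the right and rows downward; lengths in m; the calibration is good to about 2 mm. A picture is of the moment at which its call begins. There is no depth.
- ctrl.close_job(): hands the job in; it is judged then, once.
The state is a dict: "time": time; "joint_positions": joint angles; "qd": joint speeds; "joint_torque": joint torques, N m; "position": TCP position; "tool_rot": TCP orientation; "ft_force": force on the tool from outside, world axes, zero at the start; "torque": the same for the moment, N m; "grip_width": opening from 0.0 (shut) to 1.0 (fully open); "grip_force": force on a finger pad.
Only numpy, scipy, OpenCV 4.12 (cv2) and the standard library are available. Lean on these libraries where they do the work, as an engineer would, in place of code of your own. Each camera call takes 0.05 s, during which the arm holds its last target. There are 200 camera calls.

## Working session

There is one attempt and no reset: what is moved stays moved. The work goes in short steps, Python scripts to look and compute and a shell command to move; the robot and the scene stay as the last step left them, time stands still between calls to the robot, and variables do not carry over. Pictures are saved under pics/ and viewed, at most 13 in all, crops included, and the job is handed in when it is done.

```bash
mkdir -p pics
cat > h.py <<'E'
import numpy as np, cv2
from bench import ctrl
from scipy.spatial.transform import Rotation as R
def shot(name,fn=None):
    d=ctrl.get_image(name)
    if fn: cv2.imwrite('pics/'+fn,d['image'][:,:,::-1])
    return d
def ray(d,uv):
    K=np.array(d['K']); k=d['k1']
    D=np.array([k,0,0,0,0.])
    p=cv2.undistortPoints(np.array(uv,float).reshape(-1,1,2),K,D).reshape(-1,2)
    T=np.array(d['world_to_cam']); Rm=T[:3,:3]; o=-Rm.T@T[:3,3]
    return o,np.c_[p,np.ones(len(p))]@Rm
def onz(d,uv,z):
    o,v=ray(d,uv); return o+v*((z-o[2])/v[:,2])[:,None]
def proj(d,P):
    T=np.array(d['world_to_cam'])
    return cv2.projectPoints(np.array(P,float).reshape(-1,3),cv2.Rodrigues(T[:3,:3])[0],T[:3,3],np.array(d['K']),np.array([d['k1'],0,0,0,0.]))[0].reshape(-1,2)
E
python3 - <<'E'
from h import *
a=shot('top','t0.png');b=shot('scene','s0.png')
for d in(a,b):
  o,_=ray(d,[[320,200]]);print(o,d['k1'],np.array(d['K'])[0])
s=ctrl.get_state();print(s['time'],s['position'],s['tool_rot'],s['grip_width'])
print(R.from_rotvec(s['tool_rot']).as_matrix().round(3))
E
```

```text
[ 0.3826618  -0.05124466  1.50437974] 0.0062984920630936745 [503.35524097   0.         321.60646088]
[ 0.04080315 -0.94853779  0.4966021 ] -0.06071730217529721 [418.3048974    0.         323.85184898]
0.1 [0.22447745 0.60948325 0.22156058] [-5.51156548e-01 -3.09269323e+00  2.68326635e-03] 1.0016680708417152
[[-0.938  0.345 -0.   ]
 [ 0.345  0.938 -0.002]
 [-0.    -0.002 -1.   ]]
```

View pics/t0.png

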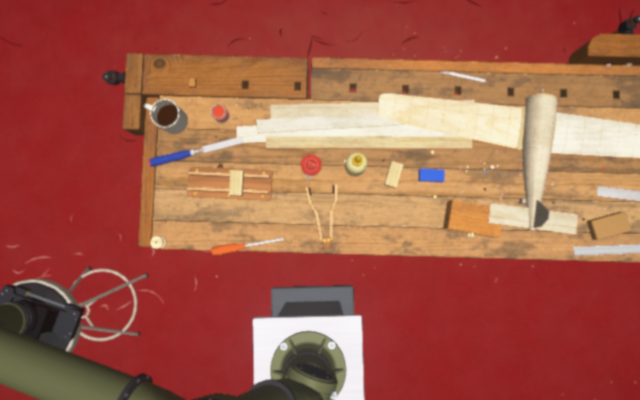

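View pics/s0.png

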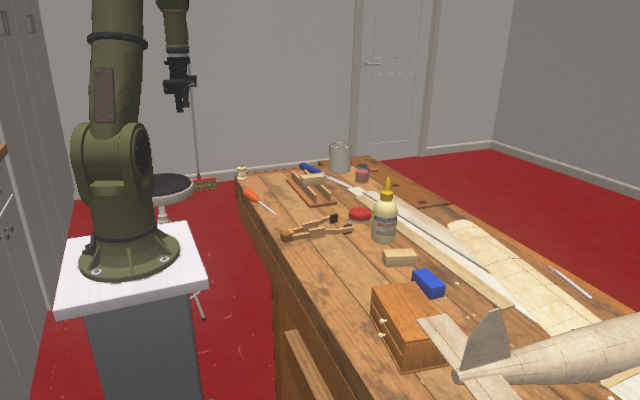

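The top view shows the tongs at (323,215), with the jaws up at (308,190) and (336,189). The rack is at (230,183), with the drying offcut at (236,183), and the bottle is at (356,163). There are two candidates for the offcut: the pine block at (394,175), and the blue look-alike at (432,175), which I'll leave alone. The pine block is bare wood and lies by itself to the right of the tongs, so it fits. I'll confirm it in a crop.

Run:
```python
import cv2,numpy as np
i=cv2.imread('pics/t0.png')
c=cv2.resize(i[148:258,180:450],None,fx=2.96,fy=2.96,interpolation=cv2.INTER_CUBIC);cv2.imwrite('pics/c0.png',c)
h=cv2.cvtColor(i,cv2.COLOR_BGR2HSV)
for p in [(394,172),(398,180),(236,183),(415,185),(326,238),(312,205),(335,205),(308,190),(220,183),(356,163),(335,189)]: print(p,h[p[1],p[0]])
```

```text
(394, 172) [ 22  87 239]
(398, 180) [ 18 103 228]
(236, 183) [ 22  84 239]
(415, 185) [ 16 127 221]
(326, 238) [ 16 151 208]
(312, 205) [ 17 114 231]
(335, 205) [ 17 116 220]
(308, 190) [ 15 113 185]
(220, 183) [ 13 148 207]
(356, 163) [ 22 198 213]
(335, 189) [ 17 109 231]
```

View pics/c0.png

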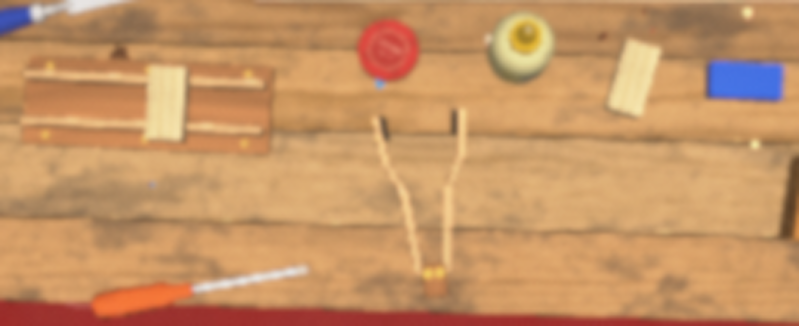

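The crop (1 px is about 1 mm) confirms the bare pine block at (634,78) is the offcut, and the blue one at (745,80) stays put. The tongs' jaws are at (383,128) and (455,122), with hinge screws at (428,273) and (440,273). The rack spans (22–272, 60–152), and the dry offcut on it is at (166,103).

```bash
cat > m.py <<'E'
from h import *
def rects(d,box,cond,z,F=6,minA=40):
    x0,y0,x1,y1=box
    c=cv2.resize(d['image'][y0:y1,x0:x1],None,fx=F,fy=F,interpolation=cv2.INTER_CUBIC)
    m=cond(cv2.cvtColor(c,cv2.COLOR_RGB2HSV).astype(int)).astype(np.uint8)
    out=[]
    for k in cv2.findContours(m,0,1)[0]:
        if cv2.contourArea(k)<minA: continue
        uv=(cv2.boxPoints(cv2.minAreaRect(k))+.5)/F-.5+[x0,y0]
        P=onz(d,uv,z); e1=P[1]-P[0];e2=P[2]-P[1]
        if np.hypot(*e1[:2])<np.hypot(*e2[:2]): e1,e2=e2,e1
        out.append((P.mean(0)[:2].round(4),np.hypot(*e1[:2]).round(4),np.hypot(*e2[:2]).round(4),np.degrees(np.arctan2(e1[1],e1[0])).round(1)))
    return out
E
python3 - <<'E'
from m import *
d=shot('top')
H,S,V=0,1,2
print('off',rects(d,(380,155,410,195),lambda h:(h[...,1]<100)&(h[...,2]>200),.028))
print('dry',rects(d,(224,164,248,200),lambda h:(h[...,1]<100)&(h[...,2]>200),.068))
print('rack',rects(d,(180,160,280,205),lambda h:(h[...,0]<16)&(h[...,1]>135),.012,minA=900))
print('jaws',rects(d,(300,180,345,200),lambda h:h[...,2]<150,.026))
print('screws',rects(d,(318,232,334,244),lambda h:(h[...,0]>=18)&(h[...,1]>150),.028))
print('bottle',rects(d,(340,148,375,180),lambda h:(h[...,0]>=20)&(h[...,1]>150),.165))
i=cv2.cvtColor(d['image'],cv2.COLOR_RGB2HSV)
print(i[186:198,305:316,2]); print(i[234:246,320:333,1])
E
```

```text
off [(array([ 0.5632, -0.265 ]), np.float64(0.0721), np.float64(0.0359), np.float64(-18.3))]
dry [(array([0.5458, 0.1953]), np.float64(0.0701), np.float64(0.0361), np.float64(-4.5))]
rack [(array([0.559 , 0.2993]), np.float64(0.1474), np.float64(0.0416), np.float64(-97.9)), (array([0.5499, 0.2111]), np.float64(0.2755), np.float64(0.092), np.float64(-93.0)), (array([0.5997, 0.2827]), np.float64(0.1236), np.float64(0.025), np.float64(-93.9))]
jaws [(array([ 0.5192, -0.016 ]), np.float64(0.0213), np.float64(0.0066), np.float64(-163.9)), (array([ 0.5231, -0.0843]), np.float64(0.0232), np.float64(0.0054), np.float64(-1.6))]
screws [(array([ 0.3747, -0.0605]), np.float64(0.0173), np.float64(0.0102), np.float64(-86.9))]
bottle [(array([ 0.5868, -0.1482]), np.float64(0.0275), np.float64(0.0264), np.float64(178.2))]
[[201 207 204 195 196 205 212 214 215 214 213]
 [209 220 209 177 167 185 201 207 210 209 209]
 [217 231 222 170 136 158 186 200 203 203 204]
 [215 233 229 179 123 140 177 194 198 199 199]
 [201 223 227 185 125 131 170 189 193 193 197]
 [184 209 224 191 129 123 160 180 183 185 190]
[... 244 characters left out ...]
8 219 236 235 217 201 202 202 200 199]]
[[111 113 120 122 125 126 126 126 124 118 109 110 118]
 [113 113 119 124 125 127 128 127 125 119 109 109 118]
 [113 114 121 128 130 132 132 133 132 123 113 111 119]
 [113 113 124 134 141 143 144 145 144 134 120 114 119]
 [113 114 126 142 151 151 150 151 152 146 130 119 122]
 [119 116 130 146 150 151 151 151 151 147 137 124 124]
 [123 122 134 146 150 150 151 150 150 150 142 129 124]
 [126 126 136 149 151 151 152 150 152 152 144 131 125]
 [126 127 133 147 152 150 150 150 151 149 142 132 123]
 [122 124 129 143 147 149 149 149 149 148 143 131 123]
 [122 122 128 139 146 147 148 147 150 147 143 130 120]
 [121 122 127 139 146 148 147 148 147 148 141 130 121]]
```

```bash
cat >> m.py <<'E'
def rel(grip_xyz,head):
    """rows shift/turn so that the point tongs_grip lies at grip_xyz (z given as TCP z), tongs heading deg; tool x=-heading,y=left"""
    s=ctrl.get_state(); M=R.from_rotvec(s['tool_rot']).as_matrix()
    a=np.radians(head); T=np.array([[-np.cos(a),-np.sin(a),0],[-np.sin(a),np.cos(a),0],[0,0,-1]])
    return (M.T@(np.array(grip_xyz)-s['position'])*1000).round(1),np.degrees(R.from_matrix(M.T@T).as_rotvec()).round(2)
E
python3 - <<'E'
from m import *
d=shot('top')
c=np.array([[25,73],[265,86],[24,121],[263,130]],float)
P=onz(d,(c+.5)/2.96-.5+[180,148],.04);print(P.round(4),P.mean(0))
for a,b in((0,1),(2,3)):
  v=P[a]-P[b];print(np.hypot(*v[:2]),np.degrees(np.arctan2(v[1],v[0])))
print(rel([.45,.33,.2],4));print(rel([.438,-.056,.15],4))
E
python3 -m handwheel '[{"x":-70,"wz":-1}]' 5 2>&1 | tail -3
```

```text
[[0.5821 0.3386 0.04  ]
 [0.5631 0.1013 0.04  ]
 [0.5344 0.3398 0.04  ]
 [0.5194 0.104  0.04  ]] [0.54977762 0.22092848 0.04      ]
0.23806893041464758 85.41153699479305
0.2362607416787468 86.3659892151174
(array([-308.2, -184.5,   22.1]), array([-7.000e-02, -1.000e-02, -2.421e+01]))
(array([-430.3, -550.8,   72.6]), array([-7.000e-02, -1.000e-02, -2.421e+01]))
invalid input at $[0]: expected keys x, y, z, wx, wy, wz
```

```bash
python3 -m handwheel '[{"x":-0.031,"y":-0.018,"wz":-3},{"x":-0.062,"y":-0.037,"wz":-6},{"x":-0.093,"y":-0.055,"wz":-9},{"x":-0.124,"y":-0.074,"wz":-12},{"x":-0.155,"y":-0.092,"wz":-15},{"x":-0.186,"y":-0.111,"wz":-18},{"x":-0.217,"y":-0.129,"wz":-21},{"x":-0.248,"y":-0.148,"wz":-24.2},{"x":-0.279,"y":-0.166,"wz":-24.2},{"x":-0.308,"y":-0.185,"wz":-24.2}]' 0.087 10
python3 -c "
from m import *
print(rel([.438,-.056,.12],4))"
```

```text
(array([-430.3, -550.8,  102.6]), array([-7.000e-02, -1.000e-02, -2.421e+01]))invalid input at $[0]: expected keys x, y, z, wx, wy, wz
```

```bash
python3 -m handwheel '[{"x":-0.031,"y":-0.018,"z":0,"wx":0,"wy":0,"wz":-3},{"x":-0.062,"y":-0.037,"z":0,"wx":0,"wy":0,"wz":-6},{"x":-0.093,"y":-0.055,"z":0,"wx":0,"wy":0,"wz":-9},{"x":-0.124,"y":-0.074,"z":0,"wx":0,"wy":0,"wz":-12},{"x":-0.155,"y":-0.092,"z":0,"wx":0,"wy":0,"wz":-15},{"x":-0.186,"y":-0.111,"z":0,"wx":0,"wy":0,"wz":-18},{"x":-0.217,"y":-0.129,"z":0,"wx":0,"wy":0,"wz":-21},{"x":-0.248,"y":-0.148,"z":0,"wx":0,"wy":0,"wz":-24.2},{"x":-0.279,"y":-0.166,"z":0,"wx":0,"wy":0,"wz":-24.2},{"x":-0.308,"y":-0.185,"z":0,"wx":0,"wy":0,"wz":-24.2}]' 0.087 10
python3 -c "
from m import *
print(rel([.438,-.056,.12],4))"
```

```text
time: 1.03
position: [0.4509, 0.3281, 0.2226]
tool_rot: [-0.109, 3.139, 0.0]
ft_force: [0.8, 0.4, 0.4]
grip_width: 1.003
grip_force: 0.0
(array([  39.4, -382.3,  102.5]), array([ 0.  ,  0.02, -0.03]))
```

```bash
python3 -m handwheel '[{"x":0.004,"y":-0.039,"z":0,"wx":0,"wy":0,"wz":0},{"x":0.008,"y":-0.078,"z":0,"wx":0,"wy":0,"wz":0},{"x":0.012,"y":-0.117,"z":0,"wx":0,"wy":0,"wz":0},{"x":0.016,"y":-0.156,"z":0.01,"wx":0,"wy":0,"wz":0},{"x":0.02,"y":-0.195,"z":0.02,"wx":0,"wy":0,"wz":0},{"x":0.024,"y":-0.234,"z":0.04,"wx":0,"wy":0,"wz":0},{"x":0.028,"y":-0.273,"z":0.06,"wx":0,"wy":0,"wz":0},{"x":0.032,"y":-0.312,"z":0.08,"wx":0,"wy":0,"wz":0},{"x":0.036,"y":-0.350,"z":0.1,"wx":0,"wy":0,"wz":0},{"x":0.039,"y":-0.382,"z":0.102,"wx":0,"wy":0,"wz":0}]'
python3 - <<'E'
from m import *
print(rel([.438,-.056,.004],4))
d=shot('scene')
# outline check: predicted points of tongs
a=np.radians(4);f=np.array([np.cos(a),np.sin(a)]);l=np.array([-f[1],f[0]]);g=np.array([.438,-.056])
pts=[[*(g+f*x+l*y),z] for x,y,z in((-89,0,28),(-22,24.5,28),(-22,-24.5,28),(22,24.5,28),(22,-24.5,28),(85,32.5,26),(85,-32.5,26),(100,46,0),(100,-46,0)) for x,y,z in[(x/1e3,y/1e3,z/1e3)]]
I=d['image'][:,:,::-1].copy();q=proj(d,pts)
I=cv2.resize(I[190:270,250:400],None,fx=5,fy=5,interpolation=2)
for u,v in q: cv2.circle(I,(int((u-250)*5+2),int((v-190)*5+2)),3,(255,0,255),-1)
cv2.imwrite('pics/s1.png',I)
E
```

```text
time: 1.87
position: [0.4351, -0.055, 0.1181]
tool_rot: [0.111, -3.136, -0.001]
ft_force: [0.5, 0.4, -0.0]
grip_width: 0.998
grip_force: 0.0
(array([ -3.2,  -1.3, 114.1]), array([ 0.03, -0.19,  0.04]))
```

View pics/s1.png

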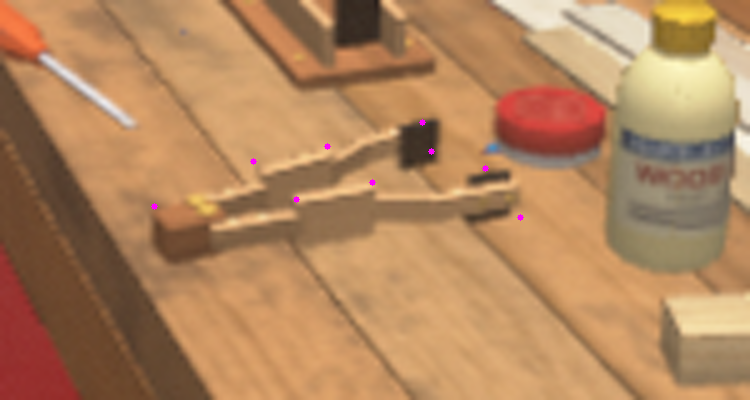

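The overlay dots (predicted plate corners, jaws and rear) fall within about 10 crop px (2–3 mm) of the tongs. The right plate's top edge runs (298,203)–(374,185), and the left one (262,177)–(332,155). That is well within the finger clearance, so I'll descend.

```bash
python3 -m handwheel '[{"x":-0.001,"y":0,"z":0.02,"wx":0,"wy":0,"wz":0},{"x":-0.001,"y":0,"z":0.04,"wx":0,"wy":0,"wz":0},{"x":-0.001,"y":0,"z":0.06,"wx":0,"wy":0,"wz":0},{"x":-0.001,"y":0,"z":0.08,"wx":0,"wy":0,"wz":0},{"x":-0.001,"y":0,"z":0.09,"wx":0,"wy":0,"wz":0},{"x":-0.001,"y":0,"z":0.095,"wx":0,"wy":0,"wz":0},{"x":-0.001,"y":0,"z":0.095,"wx":0,"wy":0,"wz":0},{"x":-0.001,"y":0,"z":0.095,"wx":0,"wy":0,"wz":0}]'
python3 -c "
from m import *
print(rel([.438,-.056,.004],4))"
```

```text
time: 2.58
position: [0.439, -0.0537, 0.0262]
tool_rot: [-0.109, 3.139, -0.0]
ft_force: [0.4, 0.4, 0.3]
grip_width: 0.999
grip_force: 0.0
(array([ 1.2, -2.2, 22.2]), array([-0.  ,  0.05, -0.01]))
```

```bash
python3 -m handwheel '[{"x":0.001,"y":-0.002,"z":0.006,"wx":0,"wy":0,"wz":0},{"x":0.001,"y":-0.002,"z":0.012,"wx":0,"wy":0,"wz":0},{"x":0.001,"y":-0.002,"z":0.018,"wx":0,"wy":0,"wz":0},{"x":0.001,"y":-0.002,"z":0.021,"wx":0,"wy":0,"wz":0},{"x":0.001,"y":-0.002,"z":0.021,"wx":0,"wy":0,"wz":0}]'
python3 -m handwheel '[{"x":0,"y":0,"z":0,"wx":0,"wy":0,"wz":0},{"x":0,"y":0,"z":0,"wx":0,"wy":0,"wz":0},{"x":0,"y":0,"z":0,"wx":0,"wy":0,"wz":0},{"x":0,"y":0,"z":0,"wx":0,"wy":0,"wz":0},{"x":0,"y":0,"z":0,"wx":0,"wy":0,"wz":0},{"x":0,"y":0,"z":0,"wx":0,"wy":0,"wz":0},{"x":0,"y":0,"z":0,"wx":0,"wy":0,"wz":0},{"x":0,"y":0,"z":0,"wx":0,"wy":0,"wz":0}]' 0.044 30
```

```text
time: 3.0
position: [0.4368, -0.0558, 0.0038]
tool_rot: [0.109, -3.138, 0.0]
ft_force: [-0.6, -0.7, -0.4]
grip_width: 1.0
grip_force: 0.0
time: 3.67
position: [0.4378, -0.0558, 0.0047]
tool_rot: [-0.109, 3.139, 0.0]
ft_force: [-0.1, 0.2, 0.3]
grip_width: 0.536
grip_force: 5.5
```

```bash
python3 -m handwheel '[{"x":0,"y":0,"z":0,"wx":0,"wy":0,"wz":0},{"x":0,"y":0,"z":0,"wx":0,"wy":0,"wz":0},{"x":0,"y":0,"z":-0.005,"wx":0,"wy":0,"wz":0},{"x":0,"y":0,"z":-0.02,"wx":0,"wy":0,"wz":0},{"x":0,"y":0,"z":-0.045,"wx":0,"wy":0,"wz":0},{"x":0,"y":0,"z":-0.075,"wx":0,"wy":0,"wz":0},{"x":0,"y":0,"z":-0.105,"wx":0,"wy":0,"wz":0},{"x":0,"y":0,"z":-0.13,"wx":0,"wy":0,"wz":0},{"x":0,"y":0,"z":-0.14,"wx":0,"wy":0,"wz":0},{"x":0,"y":0,"z":-0.14,"wx":0,"wy":0,"wz":0}]'
python3 - <<'E'
from m import *
s=shot('scene');t=shot('top')
cv2.imwrite('pics/l1.png',np.vstack([cv2.resize(s['image'][110:260,220:480],(780,300+0),interpolation=2)[:,:,::-1][:,:,:],cv2.resize(t['image'][145:245,290:420],(780,300),interpolation=2)[:,:,::-1]])[:600])
print('jaws',rects(t,(295,170,345,200),lambda h:h[...,2]<130,.166))
h=-18.3;a=np.radians(h);print(rel([.563-.082*np.cos(a),-.265-.082*np.sin(a),.2],h))
E
```

```text
time: 4.5
position: [0.4392, -0.0558, 0.1468]
tool_rot: [-0.109, 3.135, 0.001]
ft_force: [-0.5, -0.1, -0.9]
grip_width: 0.507
grip_force: 5.8
jaws [(array([ 0.5087, -0.0531]), np.float64(0.1181), np.float64(0.0514), np.float64(-91.5))]
(array([ -35.4, -186.4,  -56.5]), array([ 0.  , -0.07, 22.29]))
```

View pics/l1.png

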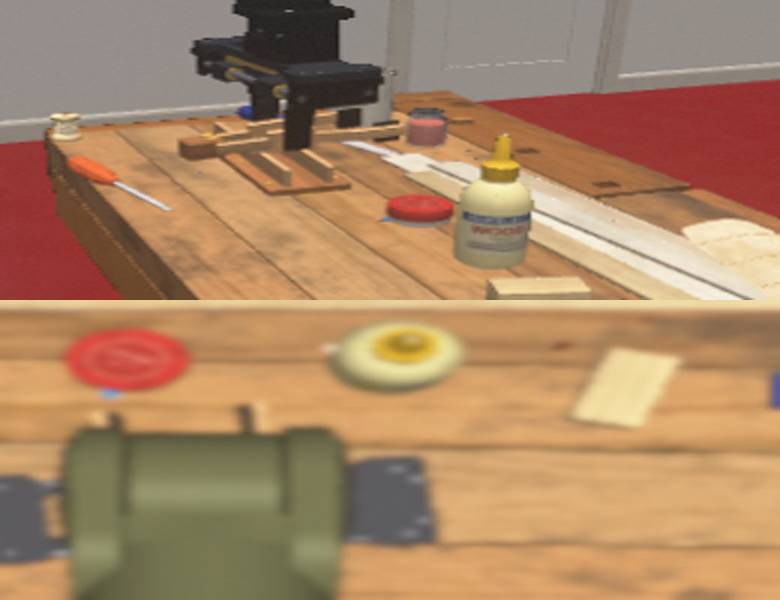

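The scene view shows the tongs held level in the fingers. The top view shows the jaw tips symmetric ahead of the gripper at (115,420) and (245,415), with the offcut at (627,387) and the bottle at (400,350).

```bash
python3 -m handwheel '[{"x":0,"y":0,"z":-0.025,"wx":0,"wy":0,"wz":0},{"x":-0.002,"y":-0.01,"z":-0.05,"wx":0,"wy":0,"wz":2},{"x":-0.006,"y":-0.035,"z":-0.056,"wx":0,"wy":0,"wz":5},{"x":-0.011,"y":-0.06,"z":-0.056,"wx":0,"wy":0,"wz":8},{"x":-0.016,"y":-0.085,"z":-0.056,"wx":0,"wy":0,"wz":11},{"x":-0.021,"y":-0.11,"z":-0.056,"wx":0,"wy":0,"wz":14},{"x":-0.026,"y":-0.135,"z":-0.056,"wx":0,"wy":0,"wz":17},{"x":-0.031,"y":-0.16,"z":-0.056,"wx":0,"wy":0,"wz":20},{"x":-0.034,"y":-0.178,"z":-0.056,"wx":0,"wy":0,"wz":22.3},{"x":-0.035,"y":-0.186,"z":-0.056,"wx":0,"wy":0,"wz":22.3}]'
python3 -m handwheel '[{"x":0,"y":0,"z":0,"wx":0,"wy":0,"wz":0},{"x":0,"y":0,"z":0.02,"wx":0,"wy":0,"wz":0},{"x":0,"y":0,"z":0.04,"wx":0,"wy":0,"wz":0},{"x":0,"y":0,"z":0.06,"wx":0,"wy":0,"wz":0},{"x":0,"y":0,"z":0.08,"wx":0,"wy":0,"wz":0},{"x":0,"y":0,"z":0.10,"wx":0,"wy":0,"wz":0},{"x":0,"y":0,"z":0.12,"wx":0,"wy":0,"wz":0},{"x":0,"y":0,"z":0.14,"wx":0,"wy":0,"wz":0},{"x":0,"y":0,"z":0.15,"wx":0,"wy":0,"wz":0},{"x":0,"y":0,"z":0.15,"wx":0,"wy":0,"wz":0}]'
python3 - <<'E'
from m import *
t=shot('top');s=shot('scene')
cv2.imwrite('pics/l2.png',np.vstack([cv2.resize(s['image'][170:290,300:500],(780,300+0),interpolation=2)[:,:,::-1],cv2.resize(t['image'][145:225,340:444],(780,300),interpolation=2)[:,:,::-1]]))
print('off',rects(t,(375,155,415,195),lambda h:(h[...,1]<100)&(h[...,2]>200),.028))
h=-18.3;a=np.radians(h);print(rel([.563-.082*np.cos(a),-.265-.082*np.sin(a),.011],h))
E
```

```text
time: 5.43
position: [0.4839, -0.2416, 0.198]
tool_rot: [-0.506, -3.096, 0.003]
ft_force: [-0.3, -0.1, -1.4]
grip_width: 0.512
grip_force: 5.8
time: 6.27
position: [0.483, -0.2364, 0.0476]
tool_rot: [-0.496, -3.096, -0.002]
ft_force: [-0.6, 1.5, -0.8]
grip_width: 0.506
grip_force: 5.8
off [(array([ 0.5865, -0.2577]), np.float64(0.0345), np.float64(0.0137), np.float64(-39.0))]
(array([-0.2, -1.1, 39.5]), array([ 0.02, -0.04,  0.05]))
```

View pics/l2.png

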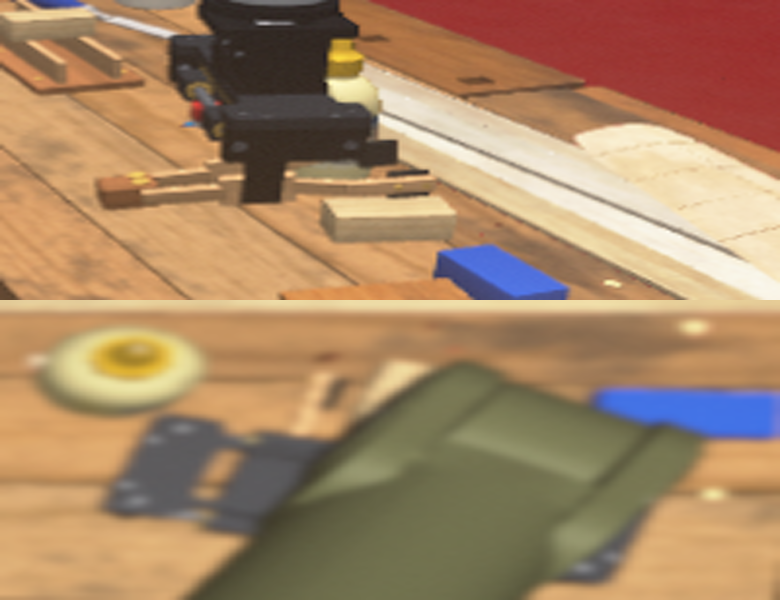

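Run:
```python
from m import *
t=shot('top');s=shot('scene')
st=ctrl.get_state();M=R.from_rotvec(st['tool_rot']).as_matrix();p=np.array(st['position'])
f=-M[:,0];l=M[:,1];u=-M[:,2]
# tongs bottom = TCP -4mm
def P(x,y,z): return p+f*x/1e3+l*y/1e3+u*(z-4)/1e3
names={'R front outer top':(100,-40,26),'R front bottom':(100,-40,0),'R plate front top':(22,-22,28),'rear':(-89,0,28),'L jaw top front':(97,27,26),'L jaw bot front':(97,27,0)}
for k,v in names.items():
  q=proj(s,P(*v))[0]; print(k,[(q[0]-300)*3.9,(q[1]-170)*2.5])
for z in (.11,.14,.17,.2): print(z,onz(t,[[340+160/7.5,145+118/3.75]],z)[0])
h=-18.3;a=np.radians(h)
for x,y in((36,17.5),(-36,17.5),(36,-17.5),(-36,-17.5)):
  c=[.563+(x*np.cos(a)-y*np.sin(a))/1e3,-.265+(x*np.sin(a)+y*np.cos(a))/1e3,.028]
  q=proj(s,c)[0];print('off',[(q[0]-300)*3.9,(q[1]-170)*2.5])
# bottle centre: two-view spout
i=cv2.cvtColor(s['image'],cv2.COLOR_RGB2HSV)
```

```text
R front outer top [np.float64(444.90813036842485), np.float64(178.63107210887136)]
R front bottom [np.float64(440.00025659811), np.float64(204.81052285845308)]
R plate front top [np.float64(301.1620940644324), np.float64(170.46305819403713)]
rear [np.float64(99.8060134007006), np.float64(163.60667609239698)]
L jaw top front [np.float64(404.57829314241326), np.float64(144.81827534614405)]
L jaw bot front [np.float64(400.4222316964566), np.float64(169.75010175427968)]
0.11 [ 0.54857957 -0.16280565  0.11      ]
0.14 [ 0.54500986 -0.16040542  0.14      ]
0.17 [ 0.54144015 -0.15800519  0.17      ]
0.2 [ 0.53787044 -0.15560497  0.2       ]
off [np.float64(434.18076712193294), np.float64(192.8659325833597)]
off [np.float64(317.6654922033983), np.float64(195.9333240354215)]
off [np.float64(452.69120111464633), np.float64(211.41987330448913)]
off [np.float64(332.47400123440224), np.float64(214.80014703984594)]
```

The scene view shows the right jaw at (410,183) about to come down on the robot side of the offcut's near face (320–455, 205–240), with the left jaw at (378,152) behind it. Compared with the projection, the tongs sit about 5 mm further back in the fingers and about 4° nose-up. I'll correct the pitch and reach while lowering.

```bash
python3 -m handwheel '[{"x":-0.001,"y":-0.001,"z":0.004,"wx":0,"wy":2,"wz":0},{"x":-0.003,"y":-0.001,"z":0.01,"wx":0,"wy":3.5,"wz":0},{"x":-0.003,"y":-0.001,"z":0.016,"wx":0,"wy":3.5,"wz":0},{"x":-0.003,"y":-0.001,"z":0.018,"wx":0,"wy":3.5,"wz":0},{"x":-0.003,"y":-0.001,"z":0.018,"wx":0,"wy":3.5,"wz":0}]'
cat > chk.py <<'E'
from m import *
def P(st):
    M=R.from_rotvec(st['tool_rot']).as_matrix();p=np.array(st['position'])
    f=-M[:,0].copy();f[2]=0;f/=np.linalg.norm(f);l=np.array([-f[1],f[0],0])
    return lambda x,y,z:p+f*x/1e3+l*y/1e3+np.array([0,0,(z-4)/1e3])
def view(fn,box,pts,F):
    s=shot('scene');x0,y0,x1,y1=box
    I=cv2.resize(s['image'][y0:y1,x0:x1],None,fx=F,fy=F,interpolation=2)[:,:,::-1].copy()
    for v in proj(s,pts): cv2.circle(I,tuple(int((a-b+.5)*F) for a,b in zip(v,(x0,y0))),2,(255,0,255),-1)
    cv2.imwrite('pics/'+fn,I)
E
python3 - <<'E'
from chk import *
st=ctrl.get_state();p=P(st)
view('l3.png',(315,190,435,280),[p(*v) for v in((95,-40,26),(95,-40,0),(17,-22,28),(92,27,26),(92,27,0))],6)
print(st['position'],st['tool_rot'])
E
```

```text
time: 6.88
position: [0.4875, -0.2407, 0.0323]
tool_rot: [-0.491, -3.042, -0.015]
ft_force: [-0.4, -0.4, -2.1]
grip_width: 0.506
grip_force: 5.8
[ 0.48745574 -0.24070216  0.03233752] [-0.49051525 -3.04171807 -0.01517016]
```

View pics/l3.png

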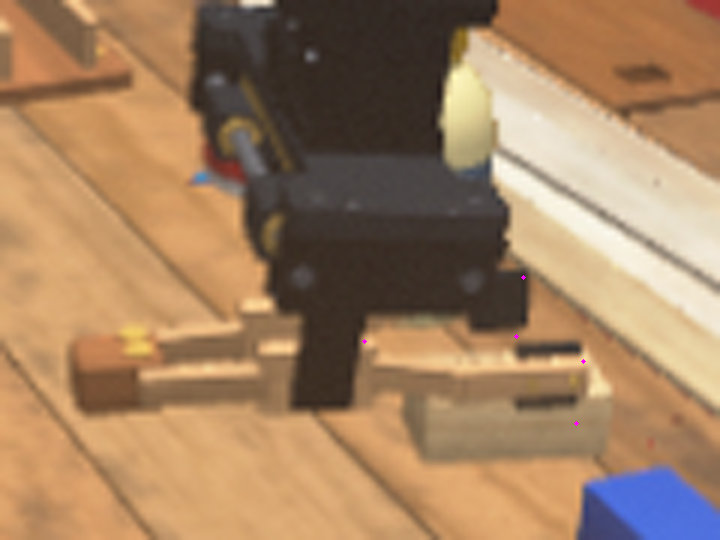

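The left jaw at (500,300) and right jaw at (550,375) now match the level prediction. The offcut at (405–610, 370–460) lies between them, so I'll lower and squeeze.

```bash
python3 -m handwheel '[{"x":0,"y":0,"z":0.006,"wx":0,"wy":0,"wz":0},{"x":-0.001,"y":0,"z":0.012,"wx":0,"wy":0,"wz":0},{"x":-0.001,"y":0,"z":0.018,"wx":0,"wy":0,"wz":0},{"x":-0.001,"y":0,"z":0.022,"wx":0,"wy":0,"wz":0},{"x":-0.001,"y":0,"z":0.022,"wx":0,"wy":0,"wz":0},{"x":-0.001,"y":0,"z":0.022,"wx":0,"wy":0,"wz":0}]'
python3 -m handwheel '[{"x":0,"y":0,"z":0,"wx":0,"wy":0,"wz":0},{"x":0,"y":0,"z":0,"wx":0,"wy":0,"wz":0},{"x":0,"y":0,"z":0,"wx":0,"wy":0,"wz":0},{"x":0,"y":0,"z":0,"wx":0,"wy":0,"wz":0},{"x":0,"y":0,"z":0,"wx":0,"wy":0,"wz":0},{"x":0,"y":0,"z":0,"wx":0,"wy":0,"wz":0},{"x":0,"y":0,"z":0,"wx":0,"wy":0,"wz":0},{"x":0,"y":0,"z":0,"wx":0,"wy":0,"wz":0}]' 0.030 28
```

```text
time: 7.43
position: [0.4872, -0.2407, 0.0101]
tool_rot: [-0.49, -3.041, -0.015]
ft_force: [-0.1, -0.0, -1.5]
grip_width: 0.505
grip_force: 5.8
time: 8.1
position: [0.4878, -0.2408, 0.0107]
tool_rot: [-0.49, -3.043, -0.015]
ft_force: [-0.3, -0.5, -0.6]
grip_width: 0.411
grip_force: 28.0
```

```bash
python3 -m handwheel '[{"x":0,"y":0,"z":-0.003,"wx":0,"wy":0,"wz":0},{"x":0,"y":0,"z":-0.01,"wx":0,"wy":0,"wz":0},{"x":0,"y":0,"z":-0.022,"wx":0,"wy":0,"wz":0},{"x":0,"y":0,"z":-0.038,"wx":0,"wy":0,"wz":0},{"x":0,"y":0,"z":-0.055,"wx":0,"wy":0,"wz":0},{"x":0,"y":0,"z":-0.07,"wx":0,"wy":0,"wz":0},{"x":0,"y":0,"z":-0.08,"wx":0,"wy":0,"wz":0},{"x":0,"y":0,"z":-0.08,"wx":0,"wy":0,"wz":0}]'
python3 - <<'E'
from chk import *
st=ctrl.get_state();p=P(st)
view('l4.png',(315,150,435,250),[p(*v) for v in((95,-40,26),(95,-40,0),(17,-22,28),(92,20,26),(92,20,0))],6)
print(rel([.467,.29,.23],-4))
E
```

```text
time: 8.77
position: [0.494, -0.2431, 0.0934]
tool_rot: [-0.491, -3.047, -0.015]
ft_force: [0.6, 0.7, -2.1]
grip_width: 0.408
grip_force: 28.0
(array([ 199.8,  497.5, -126.5]), array([  0.44,  -3.31, -14.3 ]))
```

View pics/l4.png

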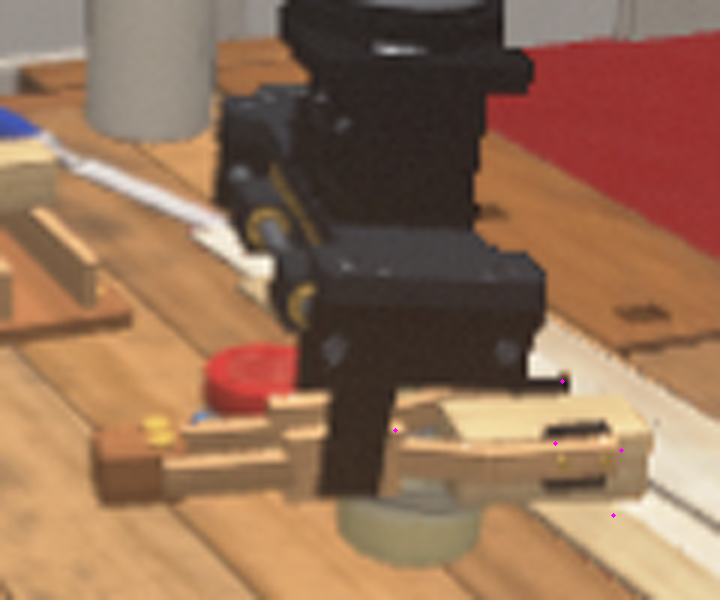

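The tongs hold the offcut level: its near bottom edge runs (460,500)–(645,497), with the jaw on it at (576,455). Next I'll lift clear and cross to the rack.

```bash
cat >> m.py <<'E'
def rel(g,head,pitch=3.4):
    s=ctrl.get_state(); M=R.from_rotvec(s['tool_rot']).as_matrix()
    a=np.radians(head); T=np.array([[-np.cos(a),-np.sin(a),0],[-np.sin(a),np.cos(a),0],[0,0,-1]])@R.from_euler('y',pitch,degrees=True).as_matrix()
    return (M.T@(np.array(g)-s['position'])*1000).round(1),np.degrees(R.from_matrix(M.T@T).as_rotvec()).round(2)
E
python3 -m handwheel '[{"x":0,"y":0,"z":-0.01,"wx":0,"wy":0,"wz":0},{"x":0,"y":0,"z":-0.03,"wx":0,"wy":0,"wz":0},{"x":0,"y":0,"z":-0.055,"wx":0,"wy":0,"wz":0},{"x":0,"y":0,"z":-0.08,"wx":0,"wy":0,"wz":0},{"x":0,"y":0,"z":-0.105,"wx":0,"wy":0,"wz":0},{"x":0,"y":0,"z":-0.125,"wx":0,"wy":0,"wz":0},{"x":0,"y":0,"z":-0.137,"wx":0,"wy":0,"wz":0},{"x":0,"y":0,"z":-0.14,"wx":0,"wy":0,"wz":0},{"x":0,"y":0,"z":-0.14,"wx":0,"wy":0,"wz":0}]'
python3 -c "
from m import *
print(rel([.47,.05,.235],-8));print(rel([.4757,.2945,.235],-4))"
```

```text
time: 9.57
position: [0.5004, -0.2449, 0.2301]
tool_rot: [-0.49, -3.042, -0.015]
ft_force: [0.3, 0.2, -1.8]
grip_width: 0.412
grip_force: 28.0
(array([121.5, 270.5,   2.5]), array([  0.63,  -0.09, -10.29]))
(array([192.8, 504.4,   6.9]), array([  0.87,  -0.09, -14.28]))
```

```bash
python3 -m handwheel '[{"x":0.004,"y":0.01,"z":0,"wx":0,"wy":0,"wz":-1},{"x":0.011,"y":0.03,"z":0,"wx":0,"wy":0,"wz":-2},{"x":0.023,"y":0.06,"z":0,"wx":0.1,"wy":0,"wz":-3},{"x":0.034,"y":0.09,"z":0,"wx":0.2,"wy":0,"wz":-4},{"x":0.046,"y":0.12,"z":0,"wx":0.3,"wy":0,"wz":-5},{"x":0.057,"y":0.15,"z":0,"wx":0.3,"wy":0,"wz":-6},{"x":0.069,"y":0.18,"z":0,"wx":0.4,"wy":0,"wz":-7},{"x":0.08,"y":0.21,"z":0,"wx":0.4,"wy":0,"wz":-8},{"x":0.092,"y":0.24,"z":0,"wx":0.5,"wy":0,"wz":-9},{"x":0.103,"y":0.27,"z":0,"wx":0.6,"wy":0,"wz":-10}]'
python3 -c "
from m import *
print(rel([.4757,.2945,.235],-4))"
```

```text
time: 10.4
position: [0.4856, 0.0459, 0.2348]
tool_rot: [-0.219, -3.07, -0.006]
ft_force: [0.7, 0.5, -1.2]
grip_width: 0.41
grip_force: 28.0
(array([ 45. , 244.6,   2.6]), array([ 0.22, -0.27, -4.15]))
```

```bash
python3 -m handwheel '[{"x":0.005,"y":0.03,"z":0,"wx":0,"wy":0,"wz":-1},{"x":0.011,"y":0.06,"z":0,"wx":0,"wy":0,"wz":-2},{"x":0.017,"y":0.09,"z":0,"wx":0.1,"wy":0,"wz":-3},{"x":0.022,"y":0.12,"z":0,"wx":0.2,"wy":0,"wz":-4},{"x":0.028,"y":0.15,"z":0,"wx":0.2,"wy":0,"wz":-4.1},{"x":0.033,"y":0.18,"z":0,"wx":0.2,"wy":0,"wz":-4.1},{"x":0.038,"y":0.205,"z":0,"wx":0.2,"wy":0,"wz":-4.1},{"x":0.042,"y":0.225,"z":0,"wx":0.2,"wy":0,"wz":-4.1},{"x":0.043,"y":0.235,"z":0,"wx":0.2,"wy":0,"wz":-4.1},{"x":0.043,"y":0.235,"z":0,"wx":0.2,"wy":0,"wz":-4.1}]'
python3 -m handwheel '[{"x":0,"y":0,"z":0,"wx":0,"wy":0,"wz":0},{"x":0,"y":0,"z":0,"wx":0,"wy":0,"wz":0}]'
python3 -c "
from m import *
print(rel([.4757,.2945,.1],-4))
d=shot('top')
print('dry',rects(d,(224,164,248,200),lambda h:(h[...,1]<100)&(h[...,2]>200),.068))"
```

```text
time: 11.23
position: [0.4769, 0.2852, 0.2373]
tool_rot: [-0.104, -3.076, -0.003]
ft_force: [-1.0, -0.3, -1.6]
grip_width: 0.411
grip_force: 28.0
time: 11.4
position: [0.4792, 0.2803, 0.2386]
tool_rot: [-0.116, -3.078, -0.003]
ft_force: [0.4, 0.5, -1.6]
grip_width: 0.413
grip_force: 28.0
(array([ -3.9,  14. , 138.6]), array([-0.02, -0.12, -0.31]))
dry [(array([0.546 , 0.1953]), np.float64(0.0706), np.float64(0.0361), np.float64(-4.5))]
```

```bash
python3 -m handwheel '[{"x":0,"y":0.007,"z":0.005,"wx":0,"wy":0,"wz":-0.3},{"x":-0.001,"y":0.014,"z":0.02,"wx":0,"wy":0,"wz":-0.3},{"x":-0.002,"y":0.014,"z":0.04,"wx":0,"wy":0,"wz":-0.3},{"x":-0.003,"y":0.014,"z":0.06,"wx":0,"wy":0,"wz":-0.3},{"x":-0.004,"y":0.014,"z":0.08,"wx":0,"wy":0,"wz":-0.3},{"x":-0.004,"y":0.014,"z":0.1,"wx":0,"wy":0,"wz":-0.3},{"x":-0.004,"y":0.014,"z":0.118,"wx":0,"wy":0,"wz":-0.3},{"x":-0.004,"y":0.014,"z":0.13,"wx":0,"wy":0,"wz":-0.3},{"x":-0.004,"y":0.014,"z":0.138,"wx":0,"wy":0,"wz":-0.3},{"x":-0.004,"y":0.014,"z":0.138,"wx":0,"wy":0,"wz":-0.3}]'
python3 -m handwheel '[{"x":0,"y":0,"z":0,"wx":0,"wy":0,"wz":0},{"x":0,"y":0,"z":0,"wx":0,"wy":0,"wz":0}]'
python3 - <<'E'
from chk import *
st=ctrl.get_state();print(rel([.4757,.2945,.052],-4))
t=shot('top');s=shot('scene')
# predicted offcut corners at final height (bottom) in scene and current
p=np.array(st['position']);a=np.radians(-4);f=np.array([np.cos(a),np.sin(a),0]);l=np.array([-f[1],f[0],0])
c=p+f*.079;c[2]=p[2]-.0107
pts=[c+f*x+l*y+np.array([0,0,z]) for x in(.036,-.036) for y in(.0175,-.0175) for z in(0,.028)]
A=cv2.resize(s['image'][140:220,270:370],None,fx=6,fy=6,interpolation=2)[:,:,::-1].copy()
for v in proj(s,pts): cv2.circle(A,(int((v[0]-269.5)*6),int((v[1]-139.5)*6)),2,(255,0,255),-1)
B=cv2.resize(t['image'][150:215,170:290],None,fx=5,fy=5,interpolation=2)[:,:,::-1].copy()
for v in proj(t,pts): cv2.circle(B,(int((v[0]-169.5)*5),int((v[1]-149.5)*5)),2,(255,0,255),-1)
B=cv2.resize(B,(200,108)) if 0 else B
I=np.zeros((600,800,3),np.uint8);
A=cv2.resize(A,(400,320));I[:320,:400]=A;B=B[:280];I[320:320+B.shape[0],:600]=B
cv2.imwrite('pics/r1.png',I)
E
```

```text
time: 12.28
position: [0.4748, 0.296, 0.0995]
tool_rot: [-0.105, -3.077, -0.003]
ft_force: [-1.0, -0.3, -1.4]
grip_width: 0.414
grip_force: 28.0
time: 12.45
position: [0.4765, 0.2973, 0.1023]
tool_rot: [-0.105, -3.081, -0.007]
ft_force: [0.2, 0.6, -1.4]
grip_width: 0.41
grip_force: 28.0
(array([-2.4, -3. , 50.3]), array([0.15, 0.  , 0.11]))
```

View pics/r1.png

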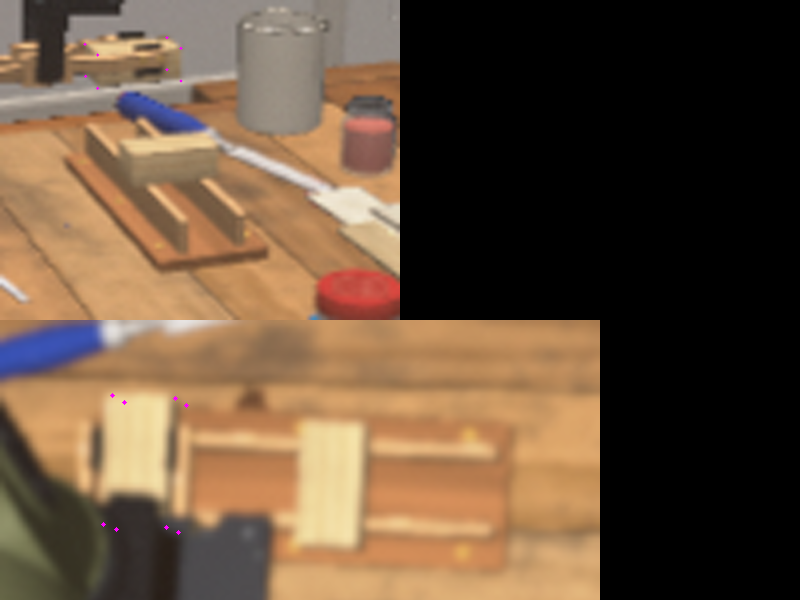

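The top view shows the held offcut's end at (103–172, 390), to the left of the dry offcut (297–365, 420–545), with clear rail between them. It sits about 3 mm left of and 3 mm ahead of the prediction, so I'll check its angle against the rails before lowering.

Run:
```python
from m import *
t=shot('top')
x0,y0,x1,y1=186,160,208,186;F=8
c=cv2.resize(t['image'][y0:y1,x0:x1],None,fx=F,fy=F,interpolation=2)
h=cv2.cvtColor(c,cv2.COLOR_RGB2HSV).astype(int)
m=(h[...,1]<100)&(h[...,2]>195)
L=[];Rr=[]
for v in range(0,m.shape[0],4):
    r=np.where(m[v])[0]
    if len(r)>60: L.append((r[0],v));Rr.append((r[-1],v))
for n,e in(('L',L),('R',Rr)):
    e=e[4:] ; e=[q for q in e if q[1]<21*F]
    P=onz(t,(np.array(e)+.5)/F-.5+[x0,y0],.12)
    k=np.polyfit(P[:,0],P[:,1],1);print(n,len(e),np.degrees(np.arctan(k[0])),P[:,1].mean(),P[:,0].min(),P[:,0].max())
for nm,(a,b,c2,d2) in {'rail_far':(206,172,228,180),'rail_far2':(245,172,272,182),'rail_near2':(246,186,268,194)}.items():
    g=cv2.resize(t['image'][b:d2,a:c2],None,fx=F,fy=F,interpolation=2).astype(float).sum(2)
    pk=np.argmax(cv2.GaussianBlur(g,(0,0),4),0);P=onz(t,(np.c_[np.arange(len(pk)),pk]+.5)/F-.5+[a,b],.04)
    k=np.polyfit(P[:,1],P[:,0],1);print(nm,-np.degrees(np.arctan(k[0])),P[:,0].mean(),P[:,1].mean())
```

```text
L 27 -3.041542556130637 0.3108986490424279 0.5495051607678546 0.5857496455668212
R 27 -5.660551640562962 0.2770227516416436 0.548672303177401 0.5848801268041943
rail_far -2.2735334564999645 0.5763196958194375 0.2554857753383168
rail_far2 -0.035735266368190806 0.5692524170756319 0.133987512425404
rail_near2 -4.701367360133428 0.522631806980598 0.13909662663906056
```

```bash
python3 -m handwheel '[{"x":0.001,"y":-0.003,"z":0.004,"wx":0,"wy":0,"wz":-0.4},{"x":0.001,"y":-0.006,"z":0.01,"wx":0,"wy":0,"wz":-0.4},{"x":0.001,"y":-0.006,"z":0.018,"wx":0,"wy":0,"wz":-0.4},{"x":0.001,"y":-0.006,"z":0.026,"wx":0,"wy":0,"wz":-0.4},{"x":0.001,"y":-0.006,"z":0.034,"wx":0,"wy":0,"wz":-0.4},{"x":0.001,"y":-0.006,"z":0.04,"wx":0,"wy":0,"wz":-0.4},{"x":0.001,"y":-0.006,"z":0.044,"wx":0,"wy":0,"wz":-0.4},{"x":0.001,"y":-0.006,"z":0.046,"wx":0,"wy":0,"wz":-0.4},{"x":0.001,"y":-0.006,"z":0.046,"wx":0,"wy":0,"wz":-0.4},{"x":0.001,"y":-0.006,"z":0.046,"wx":0,"wy":0,"wz":-0.4}]'
python3 -m handwheel '[{"x":0,"y":0,"z":0.001,"wx":0,"wy":0,"wz":0},{"x":0,"y":0,"z":0.002,"wx":0,"wy":0,"wz":0},{"x":0,"y":0,"z":0.002,"wx":0,"wy":0,"wz":0}]'
python3 -m handwheel '[{"x":0,"y":0,"z":0.001,"wx":0,"wy":0,"wz":0},{"x":0,"y":0,"z":0.001,"wx":0,"wy":0,"wz":0},{"x":0,"y":0,"z":0.001,"wx":0,"wy":0,"wz":0}]'
```

```text
time: 13.43
position: [0.4716, 0.2913, 0.0554]
tool_rot: [-0.094, -3.08, -0.006]
ft_force: [0.3, -0.5, -2.1]
grip_width: 0.409
grip_force: 28.0
time: 13.68
position: [0.4714, 0.2913, 0.0534]
tool_rot: [-0.094, -3.079, -0.006]
ft_force: [1.3, 0.4, -1.2]
grip_width: 0.41
grip_force: 28.0
time: 13.93
position: [0.4712, 0.2912, 0.0523]
tool_rot: [-0.094, -3.079, -0.006]
ft_force: [0.0, -0.8, -0.7]
grip_width: 0.408
grip_force: 28.0
```

```bash
python3 -m handwheel '[{"x":0,"y":0,"z":0.001,"wx":0,"wy":0,"wz":0},{"x":0,"y":0,"z":0.001,"wx":0,"wy":0,"wz":0},{"x":0,"y":0,"z":0.001,"wx":0,"wy":0,"wz":0}]'|egrep 'pos|ft'
python3 -m handwheel '[{"x":0,"y":0,"z":0.001,"wx":0,"wy":0,"wz":0},{"x":0,"y":0,"z":0.001,"wx":0,"wy":0,"wz":0},{"x":0,"y":0,"z":0.001,"wx":0,"wy":0,"wz":0}]'|egrep 'pos|ft'
python3 - <<'E'
from m import *
s=shot('scene');i=s['image'][150:200,270:350]
cv2.imwrite('pics/r2.png',cv2.resize(i,None,fx=9,fy=9,interpolation=2)[:,:,::-1])
E
```

```text
position: [0.4712, 0.2911, 0.0512]
ft_force: [0.4, -0.2, -1.4]
position: [0.4713, 0.2913, 0.0505]
ft_force: [-0.8, -0.1, 0.3]
```

View pics/r2.png

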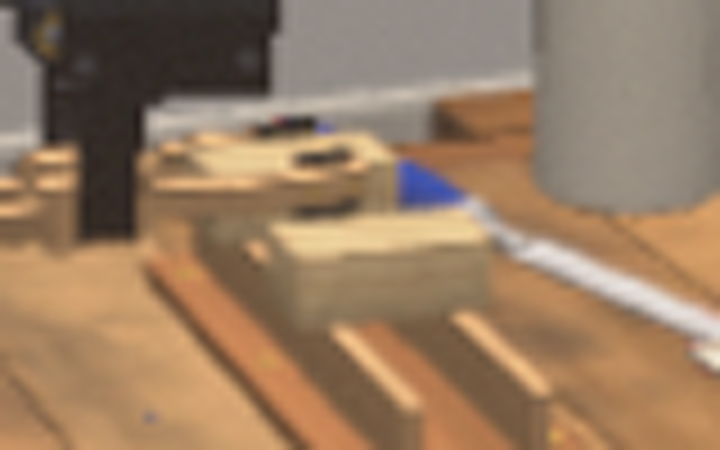

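The held offcut (190–400, 135–210) sits just at rail height behind the dry one (270–490, 215–320), and contact is beginning. I'll ease down a little further.

```bash
for k in 1 2; do python3 -m handwheel '[{"x":0,"y":0,"z":0.001,"wx":0,"wy":0,"wz":0},{"x":0,"y":0,"z":0.001,"wx":0,"wy":0,"wz":0},{"x":0,"y":0,"z":0.001,"wx":0,"wy":0,"wz":0}]'|egrep 'pos|ft'; done
```

```text
position: [0.4713, 0.2915, 0.0496]
ft_force: [-0.4, 0.1, 1.6]
position: [0.4714, 0.2917, 0.0486]
ft_force: [-0.0, 0.8, 2.6]
```

```bash
python3 -m handwheel '[{"x":0,"y":0,"z":0,"wx":0,"wy":0,"wz":0},{"x":0,"y":0,"z":0,"wx":0,"wy":0,"wz":0},{"x":0,"y":0,"z":0,"wx":0,"wy":0,"wz":0},{"x":0,"y":0,"z":0,"wx":0,"wy":0,"wz":0}]' 0.037 28 |egrep 'ft|grip'
python3 -m handwheel '[{"x":0,"y":0,"z":0,"wx":0,"wy":0,"wz":0},{"x":0,"y":0,"z":0,"wx":0,"wy":0,"wz":0},{"x":0,"y":0,"z":0,"wx":0,"wy":0,"wz":0},{"x":0,"y":0,"z":0,"wx":0,"wy":0,"wz":0}]' 0.040 |egrep 'ft|grip'
python3 -m handwheel '[{"x":0,"y":0,"z":0,"wx":0,"wy":0,"wz":0},{"x":0,"y":0,"z":0,"wx":0,"wy":0,"wz":0},{"x":0,"y":0,"z":0,"wx":0,"wy":0,"wz":0},{"x":0,"y":0,"z":0,"wx":0,"wy":0,"wz":0},{"x":0,"y":0,"z":0,"wx":0,"wy":0,"wz":0},{"x":0,"y":0,"z":0,"wx":0,"wy":0,"wz":0}]' 0.044
python3 - <<'E'
from m import *
s=shot('scene');i=s['image'][150:200,270:350]
t=shot('top')['image'][150:215,170:290]
cv2.imwrite('pics/r3.png',np.vstack([cv2.resize(i,(640,280),interpolation=2),cv2.resize(t,(640,320),interpolation=2)])[:,:,::-1])
E
```

```text
ft_force: [-0.3, -0.9, -1.4]
grip_width: 0.427
grip_force: 8.3
ft_force: [-0.5, 0.5, -2.1]
grip_width: 0.461
grip_force: 7.0
time: 16.15
position: [0.471, 0.2913, 0.0483]
tool_rot: [-0.094, -3.079, -0.006]
ft_force: [0.3, 0.4, -0.8]
grip_width: 0.503
grip_force: 5.8
```

View pics/r3.png

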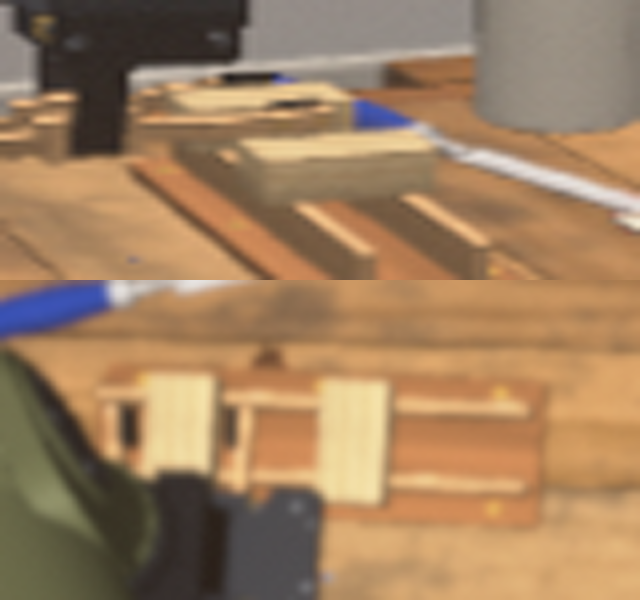

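The released offcut lies on both rails at (145–215, 372–475) in the top half-picture, with both jaws clear of its sides at (128,425) and (232,425). The dry offcut at (353,440) hasn't moved. I'll lift straight up.

```bash
python3 -m handwheel '[{"x":0,"y":0,"z":-0.005,"wx":0,"wy":0,"wz":0},{"x":0.001,"y":0,"z":-0.013,"wx":0,"wy":0,"wz":0},{"x":0.001,"y":0,"z":-0.023,"wx":0,"wy":0,"wz":0},{"x":0.002,"y":0,"z":-0.035,"wx":0,"wy":0,"wz":0},{"x":0.003,"y":0,"z":-0.05,"wx":0,"wy":0,"wz":0},{"x":0.004,"y":0,"z":-0.067,"wx":0,"wy":0,"wz":0},{"x":0.005,"y":0,"z":-0.085,"wx":0,"wy":0,"wz":0},{"x":0.006,"y":0,"z":-0.1,"wx":0,"wy":0,"wz":0},{"x":0.007,"y":0,"z":-0.11,"wx":0,"wy":0,"wz":0},{"x":0.007,"y":0,"z":-0.11,"wx":0,"wy":0,"wz":0}]'
python3 -c "
from m import *
t=shot('top')
print('both',rects(t,(190,160,250,200),lambda h:(h[...,1]<100)&(h[...,2]>200),.068,minA=500))
print(rel([.45,-.056,.158],4,0))"
```

```text
time: 17.08
position: [0.4723, 0.292, 0.1621]
tool_rot: [-0.094, -3.084, -0.011]
ft_force: [1.5, -0.4, -1.3]
grip_width: 0.504
grip_force: 5.8
both [(array([0.5458, 0.1953]), np.float64(0.0701), np.float64(0.0361), np.float64(-4.5)), (array([0.5592, 0.2965]), np.float64(0.0538), np.float64(0.0194), np.float64(-170.2))]
(array([ 3.000e-01, -3.483e+02,  9.000e-01]), array([ 0.45, -3.33, -7.48]))
```

```bash
python3 -m handwheel '[{"x":0,"y":-0.015,"z":0,"wx":0,"wy":0,"wz":0},{"x":0,"y":-0.05,"z":0,"wx":0,"wy":0,"wz":-1},{"x":0,"y":-0.09,"z":0,"wx":0,"wy":0,"wz":-2},{"x":0,"y":-0.13,"z":0,"wx":0,"wy":0,"wz":-3},{"x":0,"y":-0.17,"z":0,"wx":0.2,"wy":0,"wz":-4},{"x":0,"y":-0.21,"z":0,"wx":0.2,"wy":0,"wz":-5},{"x":0,"y":-0.25,"z":0,"wx":0.3,"wy":0,"wz":-6},{"x":0,"y":-0.29,"z":0,"wx":0.4,"wy":0,"wz":-7},{"x":0,"y":-0.325,"z":0,"wx":0.4,"wy":0,"wz":-7.5},{"x":0,"y":-0.348,"z":0,"wx":0.4,"wy":0,"wz":-7.5}]'
python3 -m handwheel '[{"x":0,"y":0,"z":0.005,"wx":0,"wy":0,"wz":0},{"x":0,"y":0,"z":0.02,"wx":0,"wy":0,"wz":0},{"x":-0.002,"y":0,"z":0.045,"wx":0,"wy":0,"wz":0},{"x":-0.003,"y":0,"z":0.07,"wx":0,"wy":0,"wz":0},{"x":-0.005,"y":0,"z":0.095,"wx":0,"wy":0,"wz":0},{"x":-0.006,"y":0,"z":0.115,"wx":0,"wy":0,"wz":0},{"x":-0.007,"y":0,"z":0.125,"wx":0,"wy":0,"wz":0},{"x":-0.007,"y":0,"z":0.13,"wx":0,"wy":0,"wz":0},{"x":-0.007,"y":0,"z":0.13,"wx":0,"wy":0,"wz":0}]'
python3 - <<'E'
from m import *
t=shot('top')
print('both',rects(t,(190,160,250,200),lambda h:(h[...,1]<100)&(h[...,2]>200),.068,minA=500))
print('blk',rects(t,(380,155,460,195),lambda h:(h[...,0]>100)&(h[...,1]>150),.028,minA=500))
E
```

```text
time: 17.97
position: [0.4472, -0.0613, 0.1568]
tool_rot: [0.101, -3.077, -0.0]
ft_force: [0.5, 0.4, -0.6]
grip_width: 0.507
grip_force: 5.8
time: 18.72
position: [0.4474, -0.0562, 0.0267]
tool_rot: [0.108, -3.076, -0.001]
ft_force: [0.0, 0.7, -1.5]
grip_width: 0.505
grip_force: 5.8
both [(array([0.546 , 0.1953]), np.float64(0.0704), np.float64(0.0361), np.float64(-4.5)), (array([0.5515, 0.2888]), np.float64(0.0704), np.float64(0.0357), np.float64(-2.7))]
blk [(array([ 0.558 , -0.3755]), np.float64(0.0682), np.float64(0.0312), np.float64(-94.0))]
```

The offcut lies at (0.5515, 0.2888), square to the rails within about 1°, and it measures full size at rail height. The dry offcut hasn't moved. Now I'll lay the tongs down.

```bash
python3 -m handwheel '[{"x":0,"y":0,"z":0.004,"wx":0,"wy":0,"wz":0},{"x":-0.001,"y":0,"z":0.009,"wx":0,"wy":0,"wz":0},{"x":-0.001,"y":0,"z":0.014,"wx":0,"wy":0,"wz":0},{"x":-0.001,"y":0,"z":0.018,"wx":0,"wy":0,"wz":0},{"x":-0.001,"y":0,"z":0.018,"wx":0,"wy":0,"wz":0}]'|egrep 'pos|ft'
for k in 1 2 3; do python3 -m handwheel '[{"x":0,"y":0,"z":0.001,"wx":0,"wy":0,"wz":0},{"x":0,"y":0,"z":0.0015,"wx":0,"wy":0,"wz":0},{"x":0,"y":0,"z":0.0015,"wx":0,"wy":0,"wz":0}]'|egrep 'pos|ft'; done
```

```text
position: [0.4481, -0.0559, 0.0091]
ft_force: [-0.3, -0.0, -0.6]
position: [0.4484, -0.056, 0.0082]
ft_force: [-0.3, -0.6, -0.5]
position: [0.4486, -0.0559, 0.0067]
ft_force: [0.5, 0.5, -0.3]
position: [0.4485, -0.0559, 0.0053]
ft_force: [0.3, 0.3, 1.3]
```

```bash
python3 -m handwheel '[{"x":0,"y":0,"z":0.001,"wx":0,"wy":0,"wz":0},{"x":0,"y":0,"z":0.001,"wx":0,"wy":0,"wz":0},{"x":0,"y":0,"z":0.001,"wx":0,"wy":0,"wz":0},{"x":0,"y":0,"z":0.001,"wx":0,"wy":0,"wz":0}]' 0.048|egrep 'pos|ft|grip'
python3 -m handwheel '[{"x":0,"y":0,"z":0,"wx":0,"wy":-1.5,"wz":0},{"x":0,"y":0,"z":0,"wx":0,"wy":-3.4,"wz":0},{"x":0,"y":0,"z":0,"wx":0,"wy":-3.4,"wz":0},{"x":0,"y":0,"z":0,"wx":0,"wy":-3.4,"wz":0},{"x":0,"y":0,"z":0,"wx":0,"wy":-3.4,"wz":0},{"x":0,"y":0,"z":0,"wx":0,"wy":-3.4,"wz":0}]' 0.07|egrep 'pos|ft|grip'
python3 -m handwheel '[{"x":0,"y":0,"z":0,"wx":0,"wy":0,"wz":0},{"x":0,"y":0,"z":0,"wx":0,"wy":0,"wz":0},{"x":0,"y":0,"z":-0.005,"wx":0,"wy":0,"wz":0},{"x":0,"y":0,"z":-0.02,"wx":0,"wy":0,"wz":0},{"x":0,"y":0,"z":-0.05,"wx":0,"wy":0,"wz":0},{"x":0,"y":0,"z":-0.085,"wx":0,"wy":0,"wz":0},{"x":0,"y":0,"z":-0.12,"wx":0,"wy":0,"wz":0},{"x":0,"y":0,"z":-0.15,"wx":0,"wy":0,"wz":0},{"x":0,"y":0,"z":-0.16,"wx":0,"wy":0,"wz":0},{"x":0,"y":0,"z":-0.16,"wx":0,"wy":0,"wz":0}]' 0.087
python3 - <<'E'
from m import *
s=shot('scene');t=shot('top')['image'][140:250,170:450]
cv2.imwrite('pics/f.png',np.vstack([cv2.resize(s['image'][140:270,220:460],(600,325),interpolation=2),cv2.resize(t,(600,236),interpolation=2)])[:,:,::-1])
E
```

```text
position: [0.4484, -0.056, 0.0044]
ft_force: [-1.0, -0.5, 4.0]
grip_width: 0.551
grip_force: 3.3
position: [0.4485, -0.0559, 0.0041]
ft_force: [-0.1, -0.5, 0.5]
grip_width: 0.795
grip_force: 0.0
time: 21.6
position: [0.4506, -0.0565, 0.1673]
tool_rot: [-0.11, 3.135, 0.006]
ft_force: [-0.1, -0.2, -0.5]
grip_width: 0.997
grip_force: 0.0
```

View pics/f.png

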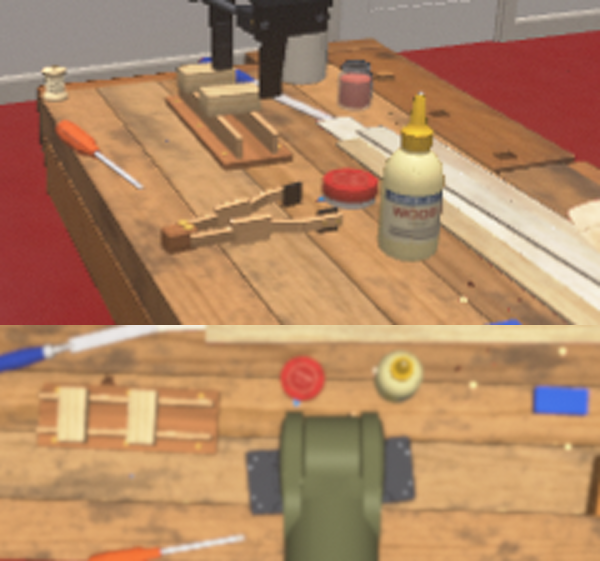

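The tongs lie flat and open at (250,220), clear of the rack. Both offcuts lie across the rails at (72,415) and (143,415), and the bottle is upright at (412,190). The job is done, so I'm handing it in.

```bash
python3 -c "
from bench import ctrl
print(ctrl.close_job())"
```

```text
the job is handed in; nothing more can be done
None
```

I set the varnished offcut level across both rails, square to within about 1°, without touching the drying offcut or the glue bottle, then laid the tongs open and flat on the bench clear of the rack; the job was handed in at about 22 s and the close call gave no verdict.

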